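# Refill the glue cartridge and set the dosing knob

### The arm

A 6-joint arm with a two-finger parallel gripper is mounted at the origin on the work surface. World frame = base frame: x ahead of the robot, y to its left, z up, the work surface at z = 0. Lengths are in mm, angles in rad, forces in N, time in s.
With the tool pointing down it reaches from about 350 to 875 mm from the base axis. Payload 4.2 kg.
Tool frame: the origin (TCP) lies midway between the tips of the shut fingers; the grasp point (between the pads) lies 19 mm behind it (arm.grasp_offset is the distance from the TCP to the grasp point, in mm); z points along the fingers, y is the direction in which the jaws open and shut (so a half turn about z gives the same grasp; the last joint's range is limited). The gripper opens to 85 mm and grips with 20 to 120 N. Pads are 22 mm wide; open, the fingers measure 114 mm over their backs; the gripper's body (76 mm by 85 mm) begins 54 mm behind the grasp point. The pads swing forward as they close: fully open they stand 13 mm farther back than shut.
Start: joints at [-1.023, 0.385, 0.008, 0, -1.194, -0.259], TCP at [178.017, -599.09, 231.312] pointing down, gripper open.
Joint ranges: [-3.14, 3.14], [-1.21, 2.06], [-1.07, 1.41], [-3.16, 2.05], [-2.99, -0.16], [-3.1, 3.1]. Speed limits (rad/s): [2.79, 2.79, 3.14, 3.14, 3.14, 3.14].

### API

Orientations are given as a unit quaternion [x, y, z, w].
In Python, from bench import arm gives the robot as it stands.
- The arm moves only by the tool move_arm, never from a script. Its argument "moves" is a list of rows, each an object with "gripper": the gripper's target within -1 to 1 (fully open at 1, half-way at 0, shut at -1); "xyz": the shift along the tool's x, y, z in cm, a list of three; "angular": the turn, a rotation vector about the tool's x, y, z in rad, a list of three. In form: [{"gripper": gripper, "xyz": [dx, dy, dz], "angular": [wx, wy, wz]}, ...]. A call has 1 to 10 rows; each row is the pose to reach, as a shift and turn from the pose commanded when the call began, along the tool's axes at that moment; what a row does not reach only later rows make up. A row lasts 1/8 s, in which the tool goes at most 62.5 mm and 10.7 degrees, less where a joint would pass 70% of its speed; a pose out of reach is approached as far as the arm can. A call with a gripper value outside its range is refused whole. The fingers move at their own pace and stop on an object; the grip force is fixed at half the most. Time passes only in rows, so rows that repeat a pose let the fingers close. It gives the time, the measured TCP pose, the force and the opening at its end, in the units of the state.
- arm.read_state(): the state, without advancing time (a new reading comes with each control period).
- arm.get_image(name): name is "side" or "top"; returns (picture, depth): 384x512x3 uint8, blue, green, red; 384x512 float32, mm along the optical axis (not along the pixel's ray), 0 where there is no reading.
- arm.get_calibration(name): a dict with "camera_matrix" (3x3 intrinsics, pixels), "R" (3x3) and "t" (3): a world point X has camera coordinates R X + t. Camera axes: x right, y down, z forward; pixel columns grow to the right and rows downward; lengths in mm; the calibration is good to about 2 mm. A picture is of the moment at which its call begins. get_calibration takes no time and is no camera call.
- arm.job_done(): hands the job in, once; it reports no verdict.
The state is a dict: "clock": time; "joints": joint angles; "joint_vel": joint speeds; "joint_efforts": joint torques, N m; "position": TCP position; "ee_rot": TCP orientation; "contact_force": force on the tool from outside, world axes, zero at the start; "wrist_torque": the same for the moment, N m; "gripper_width": finger opening in mm.
Only numpy, scipy, OpenCV 4.12 (cv2) and the standard library are available. Lean on these libraries where they do the work, as an engineer would, in place of code of your own. Each camera call takes 0.05 s, during which the arm holds its last target. There are 200 camera calls.

### The job

Refill the edge bander's glue: take the blue scoop by its upright grip, tip all five yellow glue chunks from it through the steel funnel into the clear cartridge, and stand the empty scoop back upright on its rubber mat. Then turn the black dosing knob until its white pointer meets the red index mark, and let go. Leave the roller, the coil and the wrench where they are.

Things in the scene. Friction and masses are not known exactly. Their poses are not given: they have to be found in the camera images.
- scoop: Blue open scoop, 0.18 kg. Origin: centre of the underside of its floor; z up, +x to its rear (black grip), -x to its open mouth. Floor 110 (x) x 84 (y) x 4 mm, side and rear walls 45 high; in front a ramp 36 long and 84 wide rises 15 degrees to the open mouth and keeps the chunks in while level. They slide out when it is tipped mouth-down by 50 to 65 degrees.
- scoop_grip (a point): Where to grip the scoop: centre of its upright black grip tab, at (51, 0, 92) mm in the scoop's frame, same axes. The tab is 12 thick (x), 44 wide (y) and reaches from 44 to 116 above the scoop's underside; pinch it from above across its thickness (fingers closing along the scoop's x).
- scoop_lip (a point): Middle of the scoop's pouring edge, at (-90, 0, 14) mm in the scoop's frame.
- mat: Dark rubber mat fixed on the bench, 200 (x) x 160 (y) x 4 mm, where the scoop stands at the start and belongs. Origin: centre of its underside, z up.
- filler: Fixed glue filler: grey base plate 130 x 130 x 12, a clear upright cartridge tube (inner diameter 62, from 12 to 95 above the bench, its floor at 16) and on it a fixed steel funnel that widens from 62 to 164 across at its mouth, 165 above the bench. Origin: under the tube's axis, at bench height; z up along the tube's axis.
- funnel_mouth (a point): Centre of the funnel's mouth, 165 mm above the filler's origin.
- dosing_unit: Fixed white box 150 x 150 x 68 mm with an aluminium dial plate (136 across, top at 74) and on it the black dosing knob. Origin: centre of its underside, under the knob's axis.
- knob_grip (a point): On the knob's upright axis, at the height to grip: 104 mm above the bench. The knob's grip is a black bar 70 long, 16 thick, standing from 82 to 114 above the bench, on a disc 76 across. This frame turns with the knob: x lies along the bar towards the white pointer, y across the bar. Pinch it from above across its thickness.
- dose_knob (a joint): Angle of the dosing knob in rad: range 0 to 3.1, grows clockwise seen from above. A friction brake of about 0.1 N m keeps it where it is left.
- pointer_tip (a point): Tip of the white pointer on one end of the knob's bar (a white stripe runs to it along the bar), 50 mm from the knob's axis, 80 mm above the bench.
- index_mark (a point): The place 50 mm from the knob's axis at which the pointer's tip meets the middle of the red index mark. The mark is a red block 14 mm wide on the dark ring round the knob, 51 to 66 mm from the axis. It does not turn with the knob; from the start it lies 0.6 to 1.6 rad clockwise of the pointer.
- roller: Bystander: spare grey roller standing upright, 60 across, 75 high. Origin: centre of its underside.
- edge_coil: Bystander: brown coil of edging lying flat, 120 across, 24 high. Origin: centre of its underside.
- wrench: Bystander: wrench lying flat, 170 long along its x, 20 high. Origin: under its middle.
- chunk0: Yellow glue chunk, a rounded cylinder 23 across and 22 high, 12 g, standing in the scoop at the start. Origin: centre of one flat face.
- chunk1: Yellow glue chunk, a rounded cylinder 23 across and 22 high, 12 g, standing in the scoop at the start. Origin: centre of one flat face.
- chunk2: Yellow glue chunk, a rounded cylinder 23 across and 22 high, 12 g, standing in the scoop at the start. Origin: centre of one flat face.
- chunk3: Yellow glue chunk, a rounded cylinder 23 across and 22 high, 12 g, standing in the scoop at the start. Origin: centre of one flat face.
- chunk4: Yellow glue chunk, a rounded cylinder 23 across and 22 high, 12 g, standing in the scoop at the start. Origin: centre of one flat face.
Mind the look-alikes: they are no part of the job. What is shaped like the dosing_unit but orange is not meant. There is more than one size of the scoop; the one meant has the size given above.

How it is judged:
By the outcome, as a careful person would: the job done as asked, in the order asked, and still so for the second after the job is handed in, with the robot touching nothing.
It also fails if it takes over 72 s, if anything falls off the work surface, if the arm or the gripper's body presses on something with over 40 N, if the wrist force passes 120 N, or if a joint passes its speed limit or range.

## Working session

There is one attempt and no reset: what is moved stays moved. The work goes in short steps, Python scripts to look and compute and a tool call to move; the robot and the scene stay as the last step left them, time stands still between calls to the robot, and variables do not carry over. Pictures are saved under pics/ and viewed, about 8 in all and at most 12, crops included, and the job is handed in when it is done.

Besides the shell and the picture viewer there is one more tool, called after "Request:" as a command line: name --argument value ..., lists and objects as JSON in quotes. move_arm: Moves the arm, as the interface text tells. Its arguments: {"type":"object","properties":{"moves":{"type":"array","items":{"type":"object","properties":{"gripper":{"type":"number"},"xyz":{"type":"array","items":{"type":"number"}},"angular":{"type":"array","items":{"type":"number"}}}}}},"required":["moves"]}

```bash
mkdir -p pics; cat > h.py <<'E'
import numpy as np, cv2
from scipy.spatial.transform import Rotation as Rn
from bench import arm
def shot(n,save=None):
    im,d=arm.get_image(n); 
    if save: cv2.imwrite('pics/'+save+'.png',im); np.savez('pics/'+save+'.npz',im=im,d=d)
    return im,d
def cloud(n,d):
    c=arm.get_calibration(n);K=np.array(c['camera_matrix']);R=np.array(c['R']);t=np.array(c['t'])
    v,u=np.indices(d.shape); r=np.stack([(u-K[0,2])/K[0,0],(v-K[1,2])/K[1,1],np.ones(d.shape)],-1)
    P=(r*d[...,None]-t)@R; P[d==0]=np.nan
    return P
def ray(n,u,v,z):
    c=arm.get_calibration(n);K=np.array(c['camera_matrix']);R=np.array(c['R']);t=np.array(c['t'])
    o=-R.T@t; r=R.T@np.linalg.solve(K,[u,v,1.]); return o+r*(z-o[2])/r[2]
def proj(n,X):
    c=arm.get_calibration(n);p=np.array(c['camera_matrix'])@(np.array(c['R'])@X+np.array(c['t'])); return p[:2]/p[2]
E
python3 - <<'E'
from h import *
a,_=shot('top','t0');b,_=shot('side','s0')
s=arm.read_state();print(s);
for n in('top','side'):
    c=arm.get_calibration(n);print(n,-np.array(c['R']).T@np.array(c['t']),np.array(c['R']).round(2).tolist())
E
```

```text
{'clock': 0.1, 'joints': array([-1.02341591e+00,  3.85483776e-01,  6.73991985e-03, -4.30422148e-04,
       -1.19400806e+00, -2.58584145e-01]), 'joint_vel': array([ 5.59719040e-04, -1.76543167e-03,  2.64855458e-03,  2.27561116e-03,
       -3.03492306e-05,  6.44807062e-04]), 'joint_efforts': array([-6.25917091e-04, -3.93318844e+01,  1.88929600e+01,  4.19802010e+00,
       -2.58137210e-03,  4.06649487e-07]), 'position': array([ 177.85008778, -598.60522902,  230.32033899]), 'ee_rot': array([-1.43818229e-01,  9.89603618e-01,  9.77914050e-04, -1.99441584e-04]), 'contact_force': array([-0.74651125,  0.33130019,  0.37089409]), 'wrist_torque': array([ 0.04264418,  0.02363603, -0.03174441]), 'gripper_width': 85.37234067663441}
top [ 188.47208811   20.11289257 1313.57149146] [[0.04, -1.0, 0.0], [-0.98, -0.04, -0.22], [0.22, 0.01, -0.98]]
side [  206.41102943 -1043.7139735    839.29660607] [[0.97, -0.25, -0.02], [-0.15, -0.52, -0.84], [0.2, 0.82, -0.54]]
```

View pics/t0.png

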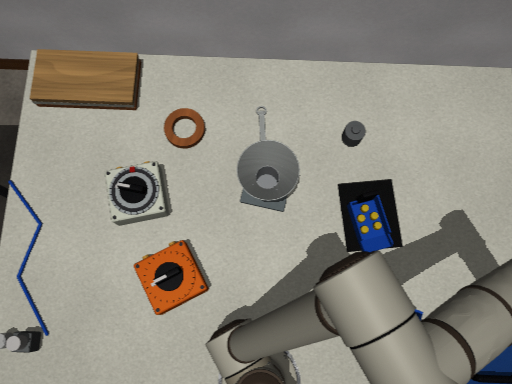

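View pics/s0.png

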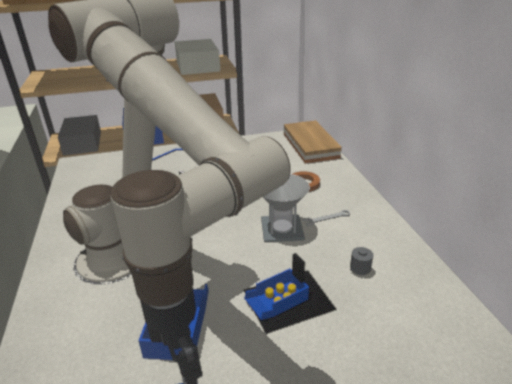

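Top view: the five yellow chunks lie in a blue scoop on the dark mat at (370,222); a second, larger empty blue scoop shows in the side view at (178,325), by the gripper. The white dosing unit is at (135,190) and the orange look-alike at (170,277). The funnel is at (268,170), the roller at (354,133), the coil at (185,128) and the wrench at (262,125). The scoop meant is the one on the mat, which I will confirm by size and an enlarged crop.

```bash
python3 - <<'E'
from h import *
T=np.load('pics/t0.npz');S=np.load('pics/s0.npz')
im,d=T['im'],T['d'];P=cloud('top',d)
hsv=cv2.cvtColor(im,cv2.COLOR_BGR2HSV)
def box(m,u0,v0,u1,v1):
    k=np.zeros(m.shape,bool);k[v0:v1,u0:u1]=1;return m&k
H,Sa,V=hsv[...,0],hsv[...,1],hsv[...,2]
blue=box((H>100)&(H<130)&(Sa>120),335,180,405,256)
black=box((V<45),335,178,405,254)
yel=box((H>18)&(H<35)&(Sa>120),335,180,405,256)
for n,m in(('blue',blue),('yel',yel),('mat',black|blue|yel)):
    q=P[m];print(n,m.sum(),np.nanpercentile(q,[2,50,98],axis=0).round(0).tolist())
    r=cv2.minAreaRect(np.argwhere(m)[:,::-1].astype(np.float32));print(r)
    r=cv2.minAreaRect(q[~np.isnan(q).any(1)][:,:2].astype(np.float32));print(r)
# grip top
m=box(P[...,2]>60,335,178,405,254);q=P[m];print('grip',m.sum(),q.mean(0),cv2.minAreaRect(q[:,:2].astype(np.float32)), np.nanmax(q[:,2]))
# side cloud of tall black tab
PS=cloud('side',S['d']);m=np.zeros(PS.shape[:2],bool);m[250:285,285:312]=1;m&=(PS[...,2]>60);q=PS[m];print('gripS',q.mean(0),cv2.minAreaRect(q[:,:2].astype(np.float32)),q[:,2].max())
# funnel
m=box((P[...,2]>155)&(P[...,2]<175),230,135,305,205);c,r=cv2.minEnclosingCircle(P[m][:,:2].astype(np.float32));print('funnel',c,r,np.nanmax(P[m][:,2]))
# knob unit
m=box((P[...,2]>60)&(P[...,2]<80),98,155,175,230);q=P[m];print('unit',cv2.minAreaRect(q[:,:2].astype(np.float32)))
m=box((P[...,2]>108),98,155,175,230);q=P[m];print('bar',m.sum(),cv2.minAreaRect(q[:,:2].astype(np.float32)),q[:,2].max())
red=box(((H<8)|(H>172))&(Sa>150),98,155,175,230);v,u=np.nonzero(red);print('red',red.sum(),u.mean(),v.mean(),ray('top',u.mean(),v.mean(),78),np.nanmedian(P[red],0))
A=cv2.resize(im[150:235,90:180],None,fx=5,fy=5,interpolation=2);B=cv2.resize(im[175:260,330:410],None,fx=5,fy=5,interpolation=2)
cv2.imwrite('pics/c1.png',np.hstack([A[:425,:400],B[:425,:400]]))
E
```

```text
blue 1499 [[361.0, -353.0, 3.0], [426.0, -305.0, 13.0], [504.0, -240.0, 52.0]]
((370.2375793457031, 223.90579223632812), (55.45565414428711, 35.19104766845703), 72.18110656738281)
((400.6700439453125, -226.8007049560547), (162.48797607421875, 288.1791076660156), 24.700008392333984)
yel 245 [[407.0, -323.0, 15.0], [447.0, -286.0, 29.0], [484.0, -264.0, 35.0]]
((367.5500183105469, 217.6500244140625), (27.51181411743164, 20.238576889038086), 71.56504821777344)
((449.07623291015625, -291.38775634765625), (77.03978729248047, 57.645198822021484), 18.024145126342773)
mat 3698 [[359.0, -379.0, -1.0], [456.0, -297.0, 7.0], [559.0, -220.0, 119.0]]
((369.5500183105469, 216.35000610351562), (72.97341918945312, 54.73006057739258), 81.8698959350586)
((416.69580078125, -238.3414764404297), (276.1859130859375, 294.65667724609375), 7.3346333503723145)
grip 210 [ 422.4779311  -229.45149956  291.10322866] ((384.73492431640625, -203.93003845214844), (31.84865379333496, 305.32977294921875), 56.50928497314453) 721.9109574919278
gripS [ 494.84882764 -280.15769994   95.68634518] ((496.73162841796875, -275.8298034667969), (14.622424125671387, 45.035648345947266), 16.81159019470215) 124.78550591423344
funnel (538.6314697265625, -3.5304529666900635) 82.48631286621094 171.5154812524567
unit ((491.5046081542969, 360.04296875), (150.603515625, 150.08314514160156), 13.623103141784668)
bar 153 ((491.5527648925781, 359.41851806640625), (67.60718536376953, 16.825313568115234), 82.10889434814453) 119.49321800387916
red 26 131.8846153846154 169.03846153846155 [549.34855622 370.76920801  78.        ] [548.63803858 370.04255537  78.74945629]
```

View pics/c1.png

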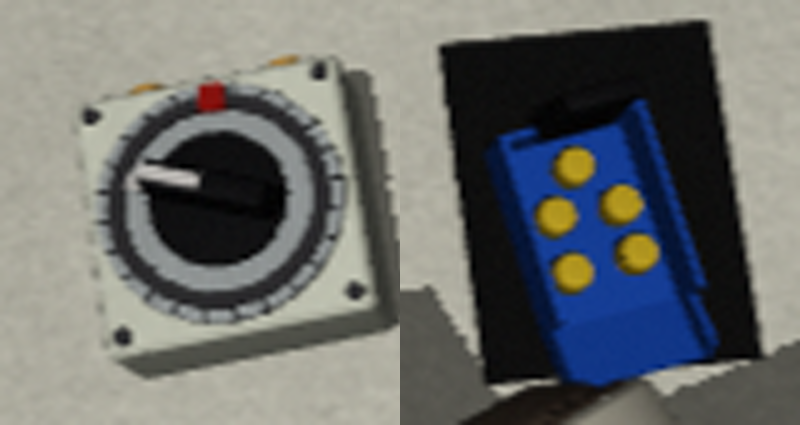

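The crop confirms it: a blue scoop with five chunks on the mat, tab about 45 mm wide and body about 84 mm wide, as specified. The white unit's pointer points left (+y), and the red mark is at the top, 1.25 rad clockwise, which is within the stated 0.6–1.6. Moving to hover over the tab.

Request:
move_arm --moves '[{"gripper": 1,"xyz": [-39.8,21.9,4],"angular": [0,0,-1.577]},{"gripper": 1,"xyz": [-39.8,21.9,4],"angular": [0,0,-1.577]},{"gripper": 1,"xyz": [-39.8,21.9,4],"angular": [0,0,-1.577]},{"gripper": 1,"xyz": [-39.8,21.9,4],"angular": [0,0,-1.577]},{"gripper": 1,"xyz": [-39.8,21.9,4],"angular": [0,0,-1.577]},{"gripper": 1,"xyz": [-39.8,21.9,4],"angular": [0,0,-1.577]},{"gripper": 1,"xyz": [-39.8,21.9,4],"angular": [0,0,-1.577]},{"gripper": 1,"xyz": [-39.8,21.9,4],"angular": [0,0,-1.577]},{"gripper": 1,"xyz": [-39.8,21.9,4],"angular": [0,0,-1.577]},{"gripper": 1,"xyz": [-39.8,21.9,4],"angular": [0,0,-1.577]}]'

```text
clock: 1.35
position: [497.1, -275.4, 190.8]
ee_rot: [0.803, -0.596, -0.001, 0.0]
contact_force: [0.4, -0.1, 0.5]
gripper_width: 85.4
```

```bash
cat >> h.py <<'E'
def st():
    s=arm.read_state();R=Rn.from_quat(s['ee_rot']).as_matrix();print('t',s['clock'],'p',s['position'].round(1),'j',s['joints'].round(4).tolist(),'w',round(s['gripper_width'],1),'F',s['contact_force'].round(1));print(R.round(3).tolist());return s,R
E
python3 - <<'E'
from h import *
print([x for x in dir(arm) if x[0]!='_']);st()
im,d=shot('side','s1');P=cloud('side',d)
c=im[220:340,230:350];cv2.imwrite('pics/c2.png',cv2.resize(c,None,fx=5,fy=5,interpolation=2))
E
```

```text
['IKError', 'get_calibration', 'get_image', 'grasp_offset', 'job_done', 'read_state']
t 1.35 p [ 497.1 -275.4  190.8] j [-0.2209, 0.322, -0.1937, -0.0002, -1.0563, 0.5157] w 85.4 F [ 0.4 -0.1  0.5]
[[0.29, -0.957, -0.001], [-0.957, -0.29, 0.0], [-0.001, 0.001, -1.0]]
```

View pics/c2.png

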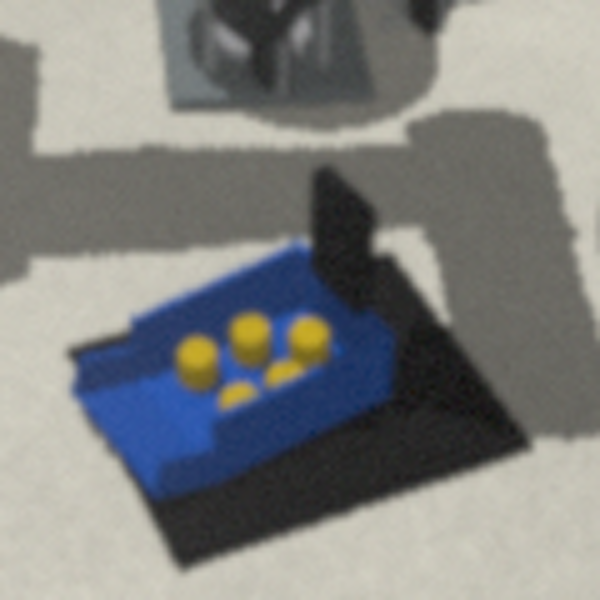

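```bash
python3 - <<'E'
from h import *
for X in([497,-276,120],[497,-276,96],[497,-276,191],[448,-290,4]): print(X,proj('side',np.array(X,float)),proj('top',np.array(X,float)))
print('tabtop via side at z120',ray('side',230+345/5,220+185/5,120))
# tab front(-y) edge bottom/top and rear wall; mat corners on z=4
for u,v in((183,567),(530,445),(70,352),(390,255)):print('mat',ray('side',230+u/5,220+v/5,4).round(1))
for u,v in((158,495),(75,385)):print('lip',ray('side',230+u/5,220+v/5,18).round(1))
cv2.imwrite('pics/s1s.png',np.load('pics/s1.npz')['im'])
E
```

```text
[497, -276, 120] [298.7418695  258.00086739] [370.06115113 192.89907824]
[497, -276, 96] [298.41948262 265.02480024] [367.88302206 195.0468015 ]
[497, -276, 191] [299.74282634 236.19274088] [377.01915755 186.03820277]
[448, -290, 4] [281.46704196 297.74162245] [365.29939411 219.45612436]
tabtop via side at z120 [ 498.89391425 -272.52758619  120.        ]
mat [ 379.2 -391.4    4. ]
mat [ 572.1 -364.     4. ]
mat [ 357.5 -237.7    4. ]
mat [ 551.2 -212.     4. ]
lip [ 375.8 -357.1   18. ]
lip [ 352.3 -275.    18. ]
```

View pics/s1s.png

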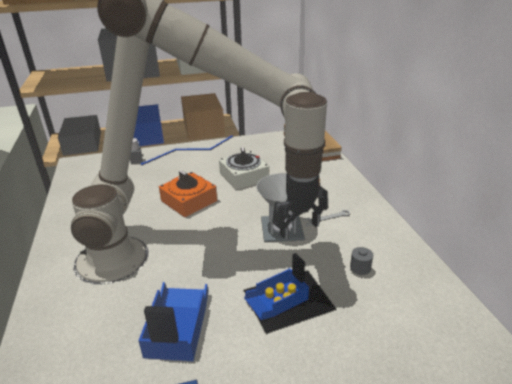

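The gripper hovers over the tab. Tab centre is about (497,-275), and the grip-to-lip vector is 139 mm at yaw 16.8° (141 expected). Descending and gripping.

Request:
move_arm --moves '[{"gripper": 1,"xyz": [0,0,4],"angular": [0,0,0]},{"gripper": 1,"xyz": [0,0,8],"angular": [0,0,0]},{"gripper": 1,"xyz": [0,0,11.4],"angular": [0,0,0]},{"gripper": 1,"xyz": [0,0,11.4],"angular": [0,0,0]},{"gripper": -1,"xyz": [0,0,11.4],"angular": [0,0,0]},{"gripper": -1,"xyz": [0,0,11.4],"angular": [0,0,0]},{"gripper": -1,"xyz": [0,0,11.4],"angular": [0,0,0]},{"gripper": -1,"xyz": [0,0,11.4],"angular": [0,0,0]},{"gripper": -1,"xyz": [0,0,11.4],"angular": [0,0,0]},{"gripper": -1,"xyz": [0,0,11.4],"angular": [0,0,0]}]'

```text
clock: 2.65
position: [497.6, -276.0, 78.1]
ee_rot: [0.803, -0.595, 0.001, -0.0]
contact_force: [-0.2, 0.7, 6.3]
gripper_width: 11.5
```

```bash
python3 - <<'E'
from h import *
st()
E
```

```text
t 2.65 p [ 497.6 -276.    78.1] j [-0.2215, 0.446, -0.3268, 0.0004, -0.7969, 0.5165] w 11.5 F [-0.2  0.7  6.3]
[[0.291, -0.957, 0.001], [-0.957, -0.291, -0.001], [0.001, -0.001, -1.0]]
```

Request:
move_arm --moves '[{"gripper": -1,"xyz": [0,0,-1],"angular": [0,0,0]},{"gripper": -1,"xyz": [0,0,-3],"angular": [0,0,0]},{"gripper": -1,"xyz": [0,0,-6],"angular": [0,0,0]},{"gripper": -1,"xyz": [0,0,-9.5],"angular": [0,0,0]},{"gripper": -1,"xyz": [0,0,-13],"angular": [0,0,0]},{"gripper": -1,"xyz": [0,0,-16],"angular": [0,0,0]},{"gripper": -1,"xyz": [0,0,-18],"angular": [0,0,0]},{"gripper": -1,"xyz": [0,0,-18.7],"angular": [0,0,0]},{"gripper": -1,"xyz": [0,0,-18.7],"angular": [0,0,0]}]'

```text
clock: 3.78
position: [496.9, -275.5, 263.7]
ee_rot: [0.803, -0.596, -0.001, -0.0]
contact_force: [0.5, 0.2, -2.8]
gripper_width: 11.4
```

Request:
move_arm --moves '[{"gripper": -1,"xyz": [-1,-1.2,0],"angular": [0,0,0]},{"gripper": -1,"xyz": [-3.2,-3.7,0],"angular": [0,0,0]},{"gripper": -1,"xyz": [-6.3,-7.3,0],"angular": [0,0,0]},{"gripper": -1,"xyz": [-9.8,-11.4,0],"angular": [0,0,0]},{"gripper": -1,"xyz": [-13.5,-15.7,0],"angular": [0,0,0]},{"gripper": -1,"xyz": [-17.2,-20,0],"angular": [0,0,0]},{"gripper": -1,"xyz": [-20.5,-23.9,0],"angular": [0,0,0]},{"gripper": -1,"xyz": [-23,-26.8,0],"angular": [0,0,0]},{"gripper": -1,"xyz": [-24.4,-28.4,0],"angular": [0,0,0]},{"gripper": -1,"xyz": [-24.9,-29,0],"angular": [0,0,0]}]'

```text
clock: 5.03
position: [702.2, 48.0, 262.9]
ee_rot: [0.804, -0.595, -0.001, 0.001]
contact_force: [0.0, -1.1, -2.1]
gripper_width: 11.5
```

```bash
python3 - <<'E'
from h import *
s,R=st()
from scipy.optimize import least_squares
D=[((178,-598.8,230.5),(.3855,.0067)),((497.1,-275.4,190.8),(.322,-.1937)),((497.6,-276,78.1),(.446,-.3268)),(tuple(s['position']),s['joints'][1:3])]
def f(p):
    o=[]
    for X,(a,b) in D:
        r=np.sqrt(X[0]**2+X[1]**2-160**2);e=a-b
        o+=[p[0]+p[1]*np.sin(a)+p[2]*np.cos(e)+p[3]*np.sin(e)-r, p[4]+p[1]*np.cos(a)-p[2]*np.sin(e)+p[3]*np.cos(e)-X[2]]
    return o
q=least_squares(f,[0,400,400,0,0]);print(q.x.round(1),np.abs(q.fun).max())
im,d=shot('side','s2');im2,d2=shot('top','t2')
x=np.hstack([cv2.resize(im[100:320,200:420],(400,400)),cv2.resize(im2[90:290,200:400],(400,400))]);cv2.imwrite('pics/c3.png',x)
E
```

```text
t 5.025 p [702.2  48.  262.9] j [0.2971, 0.5083, 0.2848, -0.0002, -1.3497, -0.001] w 11.5 F [ 0.  -1.1 -2.1]
[[0.292, -0.956, -0.002], [-0.956, -0.292, -0.001], [-0.0, 0.002, -1.0]]
[  -0.7  566.1  420.8    1.9 -140.3] 0.09511625722473127
```

View pics/c3.png

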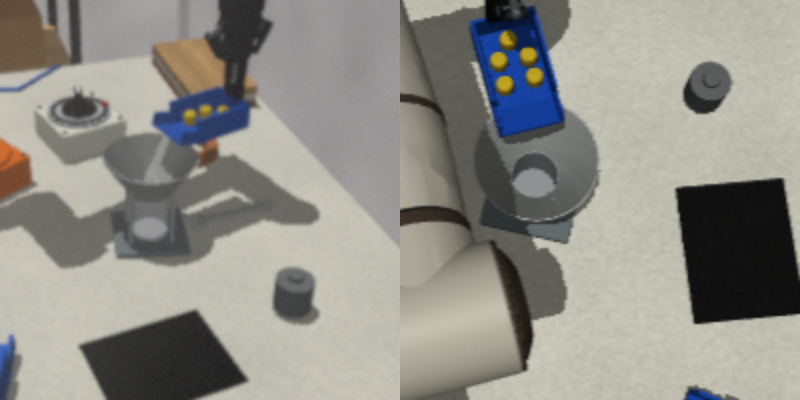

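The scoop is held level with all five chunks in it, its lip over the funnel rim. My link model says a straight in-plane tilt of 55° would violate joint 5's limit, so I'll yaw the scoop 60° first, so the wrist tilts sideways.

Request:
move_arm --moves '[{"gripper": -1,"xyz": [-0.7,0.4,0],"angular": [0,0,-0.05]},{"gripper": -1,"xyz": [-2.2,1.3,0],"angular": [0,0,-0.157]},{"gripper": -1,"xyz": [-4.1,2.4,0],"angular": [0,0,-0.293]},{"gripper": -1,"xyz": [-6.2,3.6,0],"angular": [0,0,-0.44]},{"gripper": -1,"xyz": [-8.4,4.9,0],"angular": [0,0,-0.6]},{"gripper": -1,"xyz": [-10.6,6.2,0],"angular": [0,0,-0.757]},{"gripper": -1,"xyz": [-12.6,7.4,0],"angular": [0,0,-0.9]},{"gripper": -1,"xyz": [-14,8.2,0],"angular": [0,0,-1]},{"gripper": -1,"xyz": [-14.7,8.6,0],"angular": [0,0,-1.047]},{"gripper": -1,"xyz": [-14.7,8.6,0],"angular": [0,0,-1.047]}]'

```text
clock: 6.38
position: [577.0, 161.7, 264.8]
ee_rot: [0.993, -0.115, 0.0, -0.0]
contact_force: [0.0, 0.1, -3.2]
gripper_width: 11.4
```

```bash
python3 - <<'E'
from h import *
s,R=st()
F=np.array([538.6,-3.5]); xs=-R[:,1]; lip=s['position']+R@np.array([0,141,60]);print('lip',lip, 'rel F along xs',(lip[:2]-F)@xs[:2],'lat',(lip[:2]-F)@R[:2,0])
E
```

```text
t 6.375 p [577.  161.7 264.8] j [0.5433, 0.3197, -0.0046, 0.0001, -1.246, 0.7974] w 11.4 F [ 0.   0.1 -3.2]
[[0.974, -0.228, 0.001], [-0.228, -0.974, 0.0], [0.0, -0.0, -1.0]]
lip [544.8552193   24.47204442 204.79150039] rel F along xs 28.661479922690745 lat -0.28728543100494974
```

Request:
move_arm --moves '[{"gripper": -1,"xyz": [0,0.6,-1.1],"angular": [0.087,0,0]},{"gripper": -1,"xyz": [0,1.26,-2.1],"angular": [0.175,0,0]},{"gripper": -1,"xyz": [0,1.26,-2.1],"angular": [0.175,0,0]}]'

```text
clock: 6.75
position: [575.1, 148.0, 286.9]
ee_rot: [0.989, -0.116, 0.011, -0.087]
contact_force: [0.7, -0.8, -2.9]
gripper_width: 11.7
```

```bash
python3 - <<'E'
from h import *
s,R=st()
lip=s['position']+R@np.array([0,141,60]);print('lip',lip)
E
```

```text
t 6.75 p [575.1 148.  286.9] j [0.4522, 0.2603, 0.0106, -0.1439, -1.2108, 0.9292] w 11.7 F [ 0.7 -0.8 -2.9]
[[0.973, -0.227, 0.043], [-0.231, -0.958, 0.17], [0.002, -0.175, -0.985]]
lip [545.64807934  23.07654441 203.16009819]
```

Request:
move_arm --moves '[{"gripper": -1,"xyz": [0,0.65,-0.95],"angular": [0.087,0,0]},{"gripper": -1,"xyz": [0,1.34,-1.86],"angular": [0.175,0,0]},{"gripper": -1,"xyz": [0,2.17,-2.72],"angular": [0.262,0,0]},{"gripper": -1,"xyz": [0,3.06,-3.54],"angular": [0.349,0,0]},{"gripper": -1,"xyz": [0,4.06,-4.27],"angular": [0.436,0,0]},{"gripper": -1,"xyz": [0,5.12,-4.93],"angular": [0.524,0,0]},{"gripper": -1,"xyz": [0,6.25,-5.48],"angular": [0.611,0,0]},{"gripper": -1,"xyz": [0,7.45,-5.95],"angular": [0.698,0,0]},{"gripper": -1,"xyz": [0,8.4,-6.4],"angular": [0.767,0,0]},{"gripper": -1,"xyz": [0,9.43,-6.78],"angular": [0.837,0,0]}]'

```text
clock: 8.0
position: [550.5, 46.8, 334.8]
ee_rot: [0.869, -0.1, 0.055, -0.481]
contact_force: [0.2, 0.2, -1.5]
gripper_width: 11.3
```

```bash
python3 - <<'E'
from h import *
s,R=st()
lip=s['position']+R@np.array([0,141,60]);print('lip',lip)
im,d=shot('side','s3');im2,d2=shot('top','t3')
x=np.hstack([cv2.resize(im[100:320,200:420],(400,400)),cv2.resize(im2[90:290,200:400],(400,400))]);cv2.imwrite('pics/c4.png',x)
E
```

```text
t 8.0 p [550.5  46.8 334.8] j [-0.2254, 0.2472, 0.0516, -1.0203, -1.4654, 1.7337] w 11.3 F [ 0.2  0.2 -1.5]
[[0.974, -0.122, 0.192], [-0.227, -0.517, 0.826], [-0.002, -0.848, -0.531]]
lip [544.82076478  23.53270599 183.4201278 ]
```

View pics/c4.png

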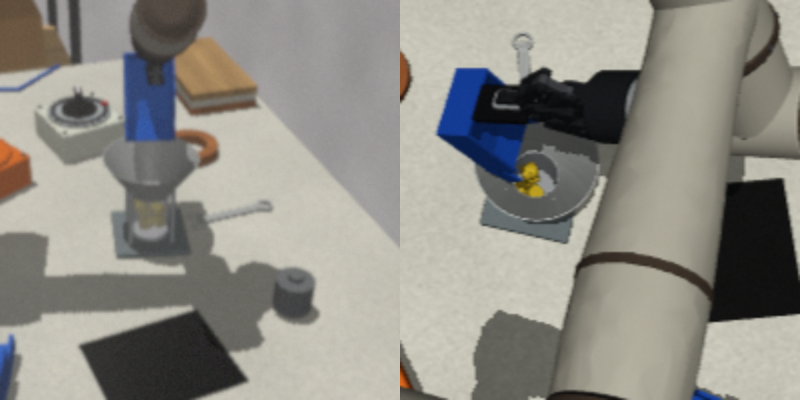

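At 58° the chunks are dropping into the cartridge (yellow in the tube at side view (150,212)). I'll tip a little further and dwell, then recheck.

Request:
move_arm --moves '[{"gripper": -1,"xyz": [0,1.0,0],"angular": [0.08,0,0]},{"gripper": -1,"xyz": [0,1.0,0],"angular": [0.08,0,0]},{"gripper": -1,"xyz": [0,1.0,0],"angular": [0.08,0,0]},{"gripper": -1,"xyz": [0,1.0,0],"angular": [0.08,0,0]},{"gripper": -1,"xyz": [0,1.0,0],"angular": [0.08,0,0]},{"gripper": -1,"xyz": [0,0,0],"angular": [0,0,0]},{"gripper": -1,"xyz": [0,0,0],"angular": [0,0,0]}]'

```text
clock: 8.98
position: [550.9, 49.2, 338.0]
ee_rot: [0.869, -0.098, 0.057, -0.481]
contact_force: [0.2, -0.4, -2.4]
gripper_width: 11.6
```

```bash
python3 - <<'E'
from h import *
s,R=st()
print('lip',s['position']+R@np.array([0,141,60]))
im,d=shot('side','s4');im2,d2=shot('top','t4')
# funnel / tube contents in top: yellow components with z
hsv=cv2.cvtColor(im2,cv2.COLOR_BGR2HSV);m=((hsv[...,0]>18)&(hsv[...,0]<35)&(hsv[...,1]>110)).astype(np.uint8)
n,l,stt,c=cv2.connectedComponentsWithStats(m);P=cloud('top',d2)
for i in range(1,n):
    if stt[i,4]>3: print(c[i].round(),stt[i,4],np.nanmedian(P[l==i],0).round())
hsv=cv2.cvtColor(im,cv2.COLOR_BGR2HSV);m=((hsv[...,0]>15)&(hsv[...,0]<35)&(hsv[...,1]>80)).astype(np.uint8)
n,l,stt,c=cv2.connectedComponentsWithStats(m[150:])
for i in range(1,n):
    if stt[i,4]>5: print('side',c[i].round()+[0,150],stt[i])
E
```

```text
t 8.975 p [550.9  49.2 338. ] j [-0.2215, 0.2429, 0.0537, -1.0215, -1.4641, 1.7337] w 11.6 F [ 0.2 -0.4 -2.4]
[[0.974, -0.115, 0.193], [-0.224, -0.517, 0.826], [0.005, -0.848, -0.53]]
lip [546.30175471  25.84443586 186.64282836]
[146. 162.] 5 [584. 344.  38.]
[119. 167.] 6 [566. 421.  36.]
[266. 180.] 203 [539.  -0.  50.]
[171. 243.] 10 [355. 253.  39.]
[145. 256.] 12 [315. 322.  38.]
side [ 51. 157.] [ 42   0  19  16 229]
side [315. 151.] [302   0  30   5  79]
side [336. 150.] [333   0   6   1   6]
```

Request:
move_arm --moves '[{"gripper": -1,"xyz": [0,-0.7,2.0],"angular": [-0.139,0,0]},{"gripper": -1,"xyz": [0,-1.1,3.2],"angular": [-0.227,0,0]},{"gripper": -1,"xyz": [0,-1.5,4.4],"angular": [-0.314,0,0]},{"gripper": -1,"xyz": [0,-1.7,5.6],"angular": [-0.4,0,0]},{"gripper": -1,"xyz": [0,-1.85,6.9],"angular": [-0.488,0,0]},{"gripper": -1,"xyz": [0,-1.76,9.3],"angular": [-0.663,0,0]},{"gripper": -1,"xyz": [0,-1.27,11.5],"angular": [-0.837,0,0]},{"gripper": -1,"xyz": [0,-0.16,13.7],"angular": [-1.012,0,0]},{"gripper": -1,"xyz": [0,-0.16,13.7],"angular": [-1.012,0,0]},{"gripper": -1,"xyz": [0,-0.16,13.7],"angular": [-1.012,0,0]}]'

```text
clock: 10.32
position: [576.7, 162.0, 263.2]
ee_rot: [0.993, -0.114, -0.001, -0.0]
contact_force: [0.1, -0.7, -2.0]
gripper_width: 11.4
```

```bash
python3 - <<'E'
from h import *
s,R=st()
F=np.array([497.6,-276,265.]);d=F-s['position'];print('tool delta mm',(R.T@d).round(1))
c,sn=np.cos(np.radians(16.9)),np.sin(np.radians(16.9))
G=np.array([[sn,-c,0],[-c,-sn,0],[0,0,-1]]);print('rotvec',Rn.from_matrix(R.T@G).as_rotvec().round(3))
im,d=shot('side','s5');im2,d2=shot('top','t5')
x=np.hstack([cv2.resize(im[100:320,200:420],(400,400)),cv2.resize(im2[90:290,200:400],(400,400))]);cv2.imwrite('pics/c5.png',x)
E
```

```text
t 10.325 p [576.7 162.  263.2] j [0.5428, 0.3217, -0.0047, -0.0021, -1.2462, 0.7994] w 11.4 F [ 0.1 -0.7 -2. ]
[[0.974, -0.227, -0.003], [-0.227, -0.974, 0.001], [-0.003, -0.0, -1.0]]
tool delta mm [ 22.5 444.5  -1.9]
rotvec [1.000e-03 3.000e-03 1.047e+00]
```

View pics/c5.png

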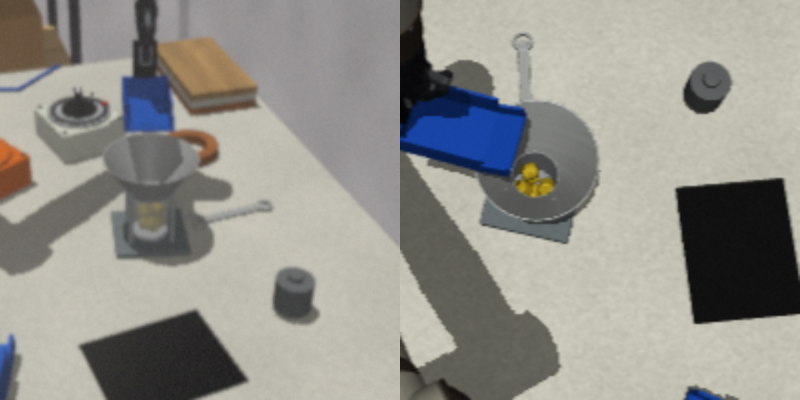

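The scoop is empty. The yellow is all in the tube, with none on the bench. Returning to above the mat.

Request:
move_arm --moves '[{"gripper": -1,"xyz": [0.1,2,-1],"angular": [0,0,0.05]},{"gripper": -1,"xyz": [0.3,6,-1.5],"angular": [0,0,0.14]},{"gripper": -1,"xyz": [0.6,11,-2],"angular": [0,0,0.26]},{"gripper": -1,"xyz": [0.9,17,-2],"angular": [0,0,0.4]},{"gripper": -1,"xyz": [1.2,23,-2],"angular": [0,0,0.54]},{"gripper": -1,"xyz": [1.5,29,-2],"angular": [0,0,0.68]},{"gripper": -1,"xyz": [1.8,35,-1],"angular": [0,0,0.83]},{"gripper": -1,"xyz": [2.1,41,0],"angular": [0,0,0.97]},{"gripper": -1,"xyz": [2.25,44.4,0],"angular": [0,0,1.047]},{"gripper": -1,"xyz": [2.25,44.4,0],"angular": [0,0,1.047]}]'

```text
clock: 11.68
position: [496.5, -278.8, 265.5]
ee_rot: [0.801, -0.598, 0.001, -0.0]
contact_force: [0.4, 0.6, -2.3]
gripper_width: 11.6
```

Request:
move_arm --moves '[{"gripper": -1,"xyz": [0,0,3],"angular": [0,0,0]},{"gripper": -1,"xyz": [0,0,7],"angular": [0,0,0]},{"gripper": -1,"xyz": [0,0,11],"angular": [0,0,0]},{"gripper": -1,"xyz": [0,0,14.5],"angular": [0,0,0]},{"gripper": -1,"xyz": [0,0,16.5],"angular": [0,0,0]},{"gripper": -1,"xyz": [0,0,17.3],"angular": [0,0,0]},{"gripper": -1,"xyz": [0,0,17.3],"angular": [0,0,0]},{"gripper": -1,"xyz": [0,0,17.3],"angular": [0,0,0]}]'

```text
clock: 12.68
position: [499.2, -275.6, 92.9]
ee_rot: [0.803, -0.595, 0.001, -0.0]
contact_force: [0.2, -0.0, -2.4]
gripper_width: 11.4
```

```bash
python3 - <<'E'
from h import *
s,R=st()
im,d=shot('side','s6')
hsv=cv2.cvtColor(im,cv2.COLOR_BGR2HSV)
P=cloud('side',d);m=(hsv[...,0]>100)&(hsv[...,0]<130)&(hsv[...,1]>120);m[:,:235]=0;m[:230]=0
v,u=np.nonzero(m);print(u.min(),u.max(),v.min(),v.max())
r=cv2.resize(im[190:340,220:370],None,fx=4,fy=4,interpolation=2);cv2.imwrite('pics/c6.png',r)
E
```

```text
t 12.675 p [ 499.2 -275.6   92.9] j [-0.2203, 0.4283, -0.3102, 0.0003, -0.8295, 0.5153] w 11.4 F [ 0.2 -0.  -2.4]
[[0.291, -0.957, 0.003], [-0.957, -0.291, -0.001], [0.002, -0.002, -1.0]]
246 309 264 314
```

View pics/c6.png

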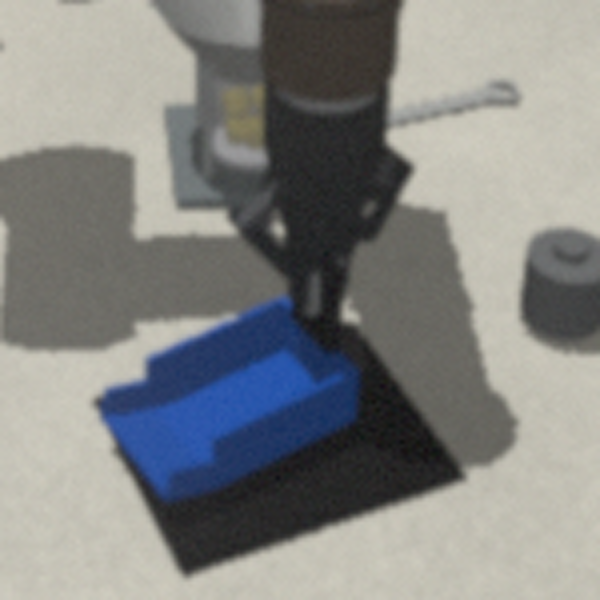

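The scoop is level about 15 mm above the mat, at its original place. Lowering until contact.

Request:
move_arm --moves '[{"gripper": -1,"xyz": [0,0,0.6],"angular": [0,0,0]},{"gripper": -1,"xyz": [0,0,1.2],"angular": [0,0,0]},{"gripper": -1,"xyz": [0,0,1.5],"angular": [0,0,0]},{"gripper": -1,"xyz": [0,0,1.5],"angular": [0,0,0]}]'

```text
clock: 13.22
position: [498.5, -275.4, 78.1]
ee_rot: [0.804, -0.595, 0.0, 0.0]
contact_force: [-2.6, 2.9, 9.9]
gripper_width: 11.6
```

Contact at 78 mm, the same height as the grasp, with about 12 N above free. Releasing and rising.

Request:
move_arm --moves '[{"gripper": 1,"xyz": [0,0,0],"angular": [0,0,0]},{"gripper": 1,"xyz": [0,0,0],"angular": [0,0,0]},{"gripper": 1,"xyz": [0,0,0],"angular": [0,0,0]},{"gripper": 1,"xyz": [0,0,0],"angular": [0,0,0]},{"gripper": 1,"xyz": [0,0,-3],"angular": [0,0,0]},{"gripper": 1,"xyz": [0,0,-9],"angular": [0,0,0]},{"gripper": 1,"xyz": [0,0,-15],"angular": [0,0,0]},{"gripper": 1,"xyz": [0,0,-20],"angular": [0,0,0]},{"gripper": 1,"xyz": [0,0,-20],"angular": [0,0,0]}]'

```text
clock: 14.35
position: [500.4, -276.3, 281.6]
ee_rot: [0.803, -0.595, 0.005, -0.002]
contact_force: [0.4, 0.2, -0.8]
gripper_width: 85.1
```

```bash
python3 - <<'E'
from h import *
s,R=st()
im,d=shot('side','s7')
P=cloud('side',d);m=np.zeros(d.shape,bool);m[250:285,285:315]=1;m&=(P[...,2]>60)&(P[...,2]<130);q=P[m];print('tab',q.mean(0),cv2.minAreaRect(q[:,:2].astype(np.float32)),q[:,2].max())
r=cv2.resize(im[190:340,220:370],None,fx=4,fy=4,interpolation=2);cv2.imwrite('pics/c7.png',r)
# knob goal: TCP over axis z 180; bar angle 82.1deg
K=np.array([491.5,359.7,180.])
print('delta tool',(R.T@(K-s['position'])).round(1),'y ang',np.degrees(np.arctan2(R[1,1],R[0,1])))
E
```

```text
t 14.35 p [ 500.4 -276.3  281.6] j [-0.2204, 0.2568, -0.0512, 0.0014, -1.2522, 0.5154] w 85.1 F [ 0.4  0.2 -0.8]
[[0.291, -0.957, 0.01], [-0.957, -0.291, -0.004], [0.006, -0.009, -1.0]]
tab [ 496.35118898 -280.46376579   95.92934598] ((497.8611145019531, -275.53985595703125), (14.049237251281738, 44.26534652709961), 16.87386131286621) 122.73757666250546
delta tool [-611.7 -175.8   99.2] y ang -163.07376842285134
```

View pics/c7.png

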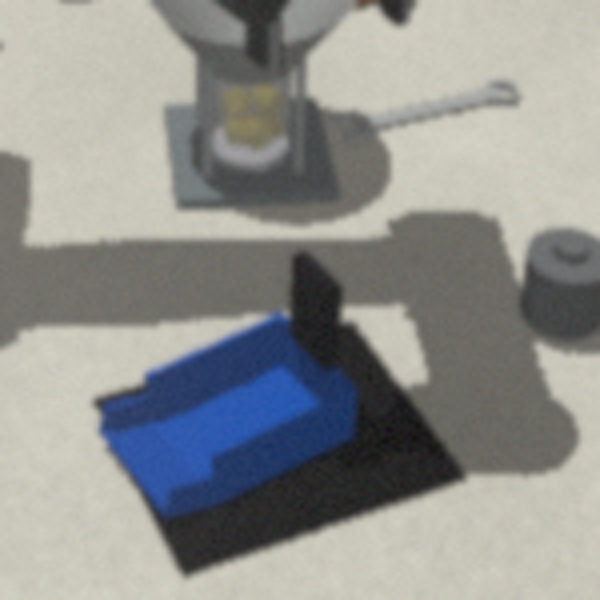

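The scoop is empty and standing upright on the mat, tab at (498,-276), yaw 16.9°, and the chunks are in the clear tube. On to the knob, crossing high over the funnel.

Request:
move_arm --moves '[{"gripper": 1,"xyz": [-3,-0.9,0],"angular": [0,0,0]},{"gripper": 1,"xyz": [-8.5,-2.4,0],"angular": [0,0,0.05]},{"gripper": 1,"xyz": [-14.5,-4.2,0],"angular": [0,0,0.1]},{"gripper": 1,"xyz": [-20.5,-5.9,0],"angular": [0,0,0.15]},{"gripper": 1,"xyz": [-26.5,-7.6,0],"angular": [0,0,0.2]},{"gripper": 1,"xyz": [-32.5,-9.4,0],"angular": [0,0,0.25]},{"gripper": 1,"xyz": [-38.5,-11,0],"angular": [0,0,0.3]},{"gripper": 1,"xyz": [-44,-12.6,0],"angular": [0,0,0.35]},{"gripper": 1,"xyz": [-48,-13.8,0],"angular": [0,0,0.4]},{"gripper": 1,"xyz": [-48,-13.8,0],"angular": [0,0,0.433]}]'

```text
clock: 15.65
position: [490.0, 226.1, 273.9]
ee_rot: [-0.658, 0.753, 0.0, -0.002]
contact_force: [-0.3, -0.8, -0.4]
gripper_width: 85.8
```

```bash
cat > knob.py <<'E'
from h import *
def knob(tag):
    im,d=shot('top',tag);P=cloud('top',d);hsv=cv2.cvtColor(im,cv2.COLOR_BGR2HSV);H,S,V=[hsv[...,i].astype(int) for i in range(3)]
    k=np.zeros(H.shape,bool);k[155:230,98:175]=1
    K=np.array([491.5,359.7])
    # red, saturation-weighted
    w=np.where(k&((H<10)|(H>170))&(S>90),S-90,0).astype(float);v,u=np.indices(w.shape)
    if w.sum()>0:
        r=ray('top',(u*w).sum()/w.sum(),(v*w).sum()/w.sum(),79)[:2]-K;print('red n',(w>0).sum(),'r',np.hypot(*r),'ang',np.degrees(np.arctan2(r[1],r[0])))
    q=P[k&(P[...,2]>106)&(P[...,2]<124)][:,:2]
    if len(q)>20:print('bar',len(q),cv2.minAreaRect(q.astype(np.float32)),'PCA',np.degrees(np.arctan2(*np.linalg.svd(q-q.mean(0),full_matrices=False)[2][0][::-1])))
    q=P[k&(P[...,2]>62)&(P[...,2]<75)][:,:2]
    if len(q)>20: print('unit',cv2.minAreaRect(q.astype(np.float32)))
    m=k&(V>185)&(S<40)&(np.hypot(P[...,0]-K[0],P[...,1]-K[1])<51)&(P[...,2]>70)
    if m.sum()>5:
        vv,uu=np.nonzero(m);print('white',m.sum(),[(np.degrees(np.arctan2(p[1],p[0])).round(1),np.hypot(*p).round(0)) for p in [np.nanmedian(P[m],0)[:2]-K]])
    return im
E
python3 - <<'E'
from knob import *
s,R=st();knob('k1')
K=np.array([491.5,359.7,180.])
print('delta tool',(R.T@(K-s['position'])).round(1),'y ang',np.degrees(np.arctan2(R[1,1],R[0,1])))
E
```

```text
t 15.65 p [490.  226.1 273.9] j [0.7326, 0.2127, -0.1283, -0.0006, -1.2339, -0.8681] w 85.8 F [-0.3 -0.8 -0.4]
[[-0.135, -0.991, -0.003], [-0.991, 0.135, -0.002], [0.003, 0.003, -1.0]]
red n 33 r 58.197339861247954 ang 10.877129328004969
bar 159 ((491.5348205566406, 360.1808166503906), (69.6171875, 16.865833282470703), 79.31722259521484) PCA -98.87060264672836
unit ((491.36566162109375, 359.9363098144531), (150.76254272460938, 149.37367248535156), 14.20112419128418)
white 25 [(np.float64(81.4), np.float64(20.0))]
delta tool [-132.9   16.3   93.6] y ang 172.22672504768377
```

Request:
move_arm --moves '[{"gripper": 1,"xyz": [-5,0.6,2],"angular": [0,0,0.02]},{"gripper": 1,"xyz": [-10,1.2,5],"angular": [0,0,0.02]},{"gripper": 1,"xyz": [-13.3,1.65,9],"angular": [0,0,0.02]},{"gripper": 1,"xyz": [-13.3,1.65,11],"angular": [0,0,0.02]},{"gripper": 1,"xyz": [-13.3,1.65,13],"angular": [0,0,0.02]},{"gripper": 1,"xyz": [-13.3,1.65,13],"angular": [0,0,0.02]}]'

```text
clock: 16.45
position: [492.0, 355.6, 143.9]
ee_rot: [-0.649, 0.761, -0.0, -0.003]
contact_force: [0.4, -0.1, 0.9]
gripper_width: 85.4
```

```bash
python3 - <<'E'
from h import *
s,R=st()
K=np.array([491.5,360,87.])
print('delta tool',(R.T@(K-s['position'])).round(1),'y ang',np.degrees(np.arctan2(R[1,1],R[0,1])))
E
```

```text
t 16.45 p [492.  355.6 143.9] j [0.892, 0.4299, -0.1535, -0.0005, -0.9932, -1.0512] w 85.4 F [ 0.4 -0.1  0.9]
[[-0.159, -0.987, -0.004], [-0.987, 0.159, -0.004], [0.005, 0.003, -1.0]]
delta tool [-4.5  1.  56.9] y ang 170.86146570924572
```

Request:
move_arm --moves '[{"gripper": 1,"xyz": [-0.35,0.1,2.5],"angular": [0,0,0]},{"gripper": 1,"xyz": [-0.35,0.1,5],"angular": [0,0,0]},{"gripper": 1,"xyz": [-0.35,0.1,5.7],"angular": [0,0,0]},{"gripper": 1,"xyz": [-0.35,0.1,5.7],"angular": [0,0,0]},{"gripper": -1,"xyz": [-0.35,0.1,5.7],"angular": [0,0,0]},{"gripper": -1,"xyz": [-0.35,0.1,5.7],"angular": [0,0,0]},{"gripper": -1,"xyz": [-0.35,0.1,5.7],"angular": [0,0,0]},{"gripper": -1,"xyz": [-0.35,0.1,5.7],"angular": [0,0,0]},{"gripper": -1,"xyz": [-0.35,0.1,5.7],"angular": [0,0,0]},{"gripper": -1,"xyz": [-0.35,0.1,5.7],"angular": [0,0,0]}]'

```text
clock: 17.7
position: [492.4, 361.7, 89.8]
ee_rot: [-0.649, 0.761, -0.0, 0.0]
contact_force: [-0.8, -0.1, 3.0]
gripper_width: 15.0
```

```bash
python3 - <<'E'
from h import *
s,R=st()
print('y ang',np.degrees(np.arctan2(R[1,1],R[0,1])),s['wrist_torque'])
E
```

```text
t 17.7 p [492.4 361.7  89.8] j [0.8982, 0.4914, -0.2069, 0.0002, -0.8722, -1.0561] w 15.0 F [-0.8 -0.1  3. ]
[[-0.157, -0.988, 0.0], [-0.988, 0.157, 0.0], [-0.0, -0.0, -1.0]]
y ang 170.9622560743177 [-0.09680795  0.38509045  0.04349085]
```

Request:
move_arm --moves '[{"gripper": -1,"xyz": [0.05,0,0],"angular": [0,0,0.07]},{"gripper": -1,"xyz": [0.1,0,0],"angular": [0,0,0.2]},{"gripper": -1,"xyz": [0.15,0,0],"angular": [0,0,0.35]},{"gripper": -1,"xyz": [0.15,0,0],"angular": [0,0,0.52]},{"gripper": -1,"xyz": [0.15,0,0],"angular": [0,0,0.69]},{"gripper": -1,"xyz": [0.15,0,0],"angular": [0,0,0.86]},{"gripper": -1,"xyz": [0.15,0,0],"angular": [0,0,1.02]},{"gripper": -1,"xyz": [0.15,0,0],"angular": [0,0,1.15]},{"gripper": -1,"xyz": [0.15,0,0],"angular": [0,0,1.224]},{"gripper": -1,"xyz": [0.15,0,0],"angular": [0,0,1.224]}]'

```text
clock: 18.95
position: [490.6, 363.5, 89.9]
ee_rot: [-0.094, 0.996, 0.003, 0.0]
contact_force: [-9.1, 8.2, 4.0]
gripper_width: 15.2
```

```bash
python3 - <<'E'
from h import *
s,R=st()
print('y ang',np.degrees(np.arctan2(R[1,1],R[0,1])),s['wrist_torque'])
E
```

```text
t 18.95 p [490.6 363.5  89.9] j [0.9007, 0.4897, -0.2081, -0.0045, -0.8693, -2.2795] w 15.2 F [-9.1  8.2  4. ]
[[-0.982, -0.188, -0.0], [-0.188, 0.982, 0.005], [-0.001, 0.005, -1.0]]
y ang 100.83415136306924 [ 2.28283741  2.58959529 -0.0974201 ]
```

Request:
move_arm --moves '[{"gripper": 1,"xyz": [0.15,0,0],"angular": [0,0,0]},{"gripper": 1,"xyz": [0.15,0,0],"angular": [0,0,0]},{"gripper": 1,"xyz": [0.15,0,0],"angular": [0,0,0]},{"gripper": 1,"xyz": [0.15,0,0],"angular": [0,0,0]},{"gripper": 1,"xyz": [0.15,0,-3],"angular": [0,0,0]},{"gripper": 1,"xyz": [0.15,0,-8],"angular": [0,0,0]},{"gripper": 1,"xyz": [0.15,0,-13],"angular": [0,0,0]},{"gripper": 1,"xyz": [0.15,-6,-16],"angular": [0,0,0]},{"gripper": 1,"xyz": [0.15,-12,-18],"angular": [0,0,0]},{"gripper": 1,"xyz": [0.15,-18,-18],"angular": [0,0,0]}]'

```text
clock: 20.2
position: [524.9, 184.2, 271.5]
ee_rot: [-0.095, 0.996, 0.001, 0.002]
contact_force: [0.8, -0.5, -0.1]
gripper_width: 85.5
```

```bash
python3 - <<'E'
from knob import *
st();im=knob('k2')
cv2.imwrite('pics/c8.png',np.hstack([cv2.resize(im[150:230,95:175],(480,480),interpolation=2)]))
E
```

```text
t 20.2 p [524.9 184.2 271.5] j [0.6293, 0.2388, -0.1003, 0.0007, -1.2272, -2.0106] w 85.5 F [ 0.8 -0.5 -0.1]
[[-0.982, -0.189, 0.004], [-0.189, 0.982, 0.002], [-0.004, 0.001, -1.0]]
red n 31 r 58.39991661235237 ang 10.799285127838463
bar 51 ((508.4111022949219, 363.0419616699219), (33.79336929321289, 15.490707397460938), 11.949626922607422) PCA -155.87064051621985
unit ((497.44500732421875, 335.2115478515625), (150.0037841796875, 99.51701354980469), 14.518415451049805)
white 13 [(np.float64(17.2), np.float64(32.0))]
```

View pics/c8.png

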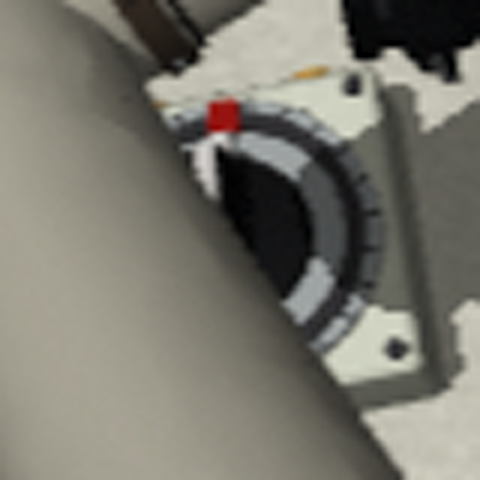

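The arm hides part of the knob. Moving it clear for a clean measurement.

Request:
move_arm --moves '[{"gripper": 1,"xyz": [0,-5,-2],"angular": [0,0,0]},{"gripper": 1,"xyz": [0,-11,-3],"angular": [0,0,0]},{"gripper": 1,"xyz": [0,-17,-3],"angular": [0,0,0]},{"gripper": 1,"xyz": [0,-23,-3],"angular": [0,0,0]},{"gripper": 1,"xyz": [0,-28,-3],"angular": [0,0,0]},{"gripper": 1,"xyz": [0,-28,-3],"angular": [0,0,0]}]'

```text
clock: 21.0
position: [576.5, -92.8, 298.7]
ee_rot: [-0.092, 0.996, -0.0, -0.001]
contact_force: [0.2, 0.3, 0.1]
gripper_width: 85.4
```

```bash
python3 - <<'E'
from knob import *
st();im=knob('k3')
cv2.imwrite('pics/c9.png',np.hstack([cv2.resize(im[150:230,95:175],(480,480),interpolation=2)]))
E
```

```text
t 21.0 p [576.5 -92.8 298.7] j [0.1176, 0.2763, 0.018, 0.0002, -1.3136, -1.5052] w 85.4 F [0.2 0.3 0.1]
[[-0.983, -0.182, -0.001], [-0.182, 0.983, -0.0], [0.001, -0.0, -1.0]]
red n 31 r 58.43996469787954 ang 10.775550444281695
bar 162 ((491.3360595703125, 359.8790283203125), (69.34870910644531, 17.081560134887695), 10.89594841003418) PCA -168.87818334163117
unit ((491.46282958984375, 360.24871826171875), (150.00875854492188, 149.93296813964844), 13.948629379272461)
white 20 [(np.float64(14.9), np.float64(27.0))]
```

View pics/c9.png

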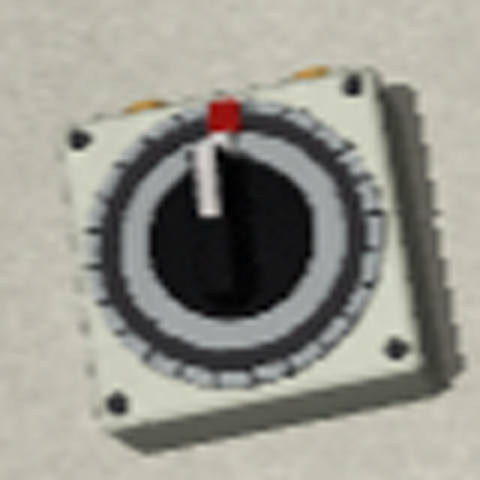

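The bar axis reads 10.9–11.1° and the red mark 10.8°, so they agree to within 0.3°. The stripe looks slightly left only because it sits higher than the mark (parallax). Its tip near (220,140) points at the mark at (224,117). The arm is clear of everything, so I'm handing in.

```bash
python3 - <<'E'
from h import *
print(arm.job_done())
E
```

```text
the job is handed in; nothing more can be done
None
```

The glue is refilled and the knob is set; I handed the job in at about 21 s with the arm clear of everything.

- **Glue:** I poured from the blue scoop on the mat at about 58°. A further nudge I commanded to about 62° did not hold, but by then no yellow showed outside the tube. Afterwards the scoop was empty and yellow showed only in the cartridge. I could not count all five chunks one by one inside the tube.
- **Scoop:** It stands upright on its mat, about 1 mm from where it started and at the same yaw (16.9°). I let go with about 12 N of contact.
- **Knob:** I turned it about 70° clockwise and released it. The bar then read 10.9–11.1° against 10.8° for the red mark. A rough estimate from the white stripe read 14.9°. I put that down to viewing angle, because the stripe sits higher than the mark.
- **Bystanders:** The roller and wrench looked unmoved in the views after the pour, and I never went near the coil. I did not measure any of them separately.

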